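Wind a heat-sink bonding press down with its loose crank

ROBOT

A 7-joint arm with a two-finger parallel gripper is mounted at the origin on the work surface. World frame = base frame: x ahead of the robot, y to its left, z up, the work surface at z = 0. Lengths are in m, angles in rad, forces in N, time in s.
With the tool pointing down it reaches from about 0.4 to 0.85 m from the base axis. Payload 4.5 kg.
Tool frame: the origin (TCP) lies midway between the tips of the shut fingers; the grasp point (between the pads) lies 19 mm behind it; x points along the fingers, y is the direction in which the jaws open and shut, and the axes are right-handed (so a half turn about x gives the same grasp; the last joint's range is limited). The gripper opens to 88 mm and grips with 3 to 60 N. Pads are 18 mm wide; open, the fingers measure 123 mm over their backs; the gripper's body (75 mm by 187 mm) begins 45 mm behind the grasp point.
Start: joints at [-1.217, 0.689, -0.195, 1.565, 0.157, 0.902, -0.215], TCP at [0.196, 0.593, 0.239] pointing down, gripper open.
Joint ranges: [-3.01, 3.01], [-0.46, 2.08], [-1.47, 1.51], [0.13, 2.56], [-1, 4.14], [0.04, 2.09], [-2.66, 2.66]. Speed limits (rad/s): [2.57, 2.57, 3.14, 3.14, 3.14, 3.14, 3.14].

INTERFACE

Orientations are given as a unit quaternion [x, y, z, w].
In Python, from plant import r gives the robot as it stands.
- The arm moves only by the tool arm_command, never from a script. Its argument "plan" is a list of rows, each a list of 5 numbers: the finger opening in m, from 0 to 0.0881, then the shift along the tool's x, y, z in m, then the turn about the tool's x in rad. In form: [[grip, dx, dy, dz, roll], ...]. A call has 1 to 12 rows; each row shifts and turns the commanded pose from where the row before left it, along the tool's axes as they then stand; what a row does not reach is not made up. A row lasts 1/8 s, in which the tool goes at most 62.5 mm and 10.7 degrees, less where a joint would pass 70% of its speed; a pose out of reach is approached as far as the arm can. A call is refused whole if a number of a shift passes 0.0625 or a number of a turn 0.188, either way. A call with a gripper value outside its range is refused whole. The fingers move at their own pace and stop on an object; "force" is the grip in N (left out, the last holds). Time passes only in rows, so rows that do not move let the fingers close. It gives the time, the measured TCP pose, the force and the opening at its end, in the units of the state.
- r.get_state(): the state, without advancing time (a new reading comes with each control period).
- r.snapshot(name): name is "scene" or "top" or "wrist"; returns (picture, depth): 420x560x3 uint8, red, green, blue; 420x560 float32, m along the optical axis (not along the pixel's ray), 0 where there is no reading.
- r.calibration(name): a dict with "fx", "fy", "cx", "cy" (pixels), "eye" and "orientation" of the camera in the world; the wrist camera has in their place "mount" (4x4, takes a point from camera to tool coordinates, whose origin is the TCP and whose axes are the tool frame's). Camera axes: x right, y down, z forward; pixel columns grow to the right and rows downward; lengths in m; the calibration is good to about 2 mm. The wrist camera is an equidistant fisheye: a pixel r from the principal point sees the ray r / f radians off the axis. A picture is of the moment at which its call begins: read the wrist's pose just before it. calibration takes no time and is no camera call.
- r.finish_job(): hands the job in, once; it reports no verdict.
The state is a dict: "clock": time; "q": joint angles; "qd": joint speeds; "joint_torque": joint torques, N m; "tool_pos": TCP position; "eef_rot": TCP orientation; "contact_force": force on the tool from outside, world axes, zero at the start; "moment": the same for the moment, N m; "opening": opening from 0.0 (shut) to 1.0 (fully open).
Only numpy, scipy, OpenCV 4.12 (cv2) and the standard library are available. Lean on these libraries where they do the work, as an engineer would, in place of code of your own. Each camera call takes 0.05 s, during which the arm holds its last target.

TASK

A heat sink has just been set on its glue in the bonding press: fit the loose crank fully down onto the square end of the press screw and wind it clockwise until the sprung pad presses on the heat sink and the red bands on its spring posts have just gone into their sleeves (springs squeezed about 6 mm, never solid). Leave the crank seated on the screw, and do not shift the heat sink or disturb the other things on the bench.

Things in the scene. Friction and masses are not known exactly. Their poses are not given: they have to be found in the camera images.
- spindle_seat (a point): Press screw's shoulder (30 mm across), 190 mm above the bench, on the upright screw axis: a seated crank's underside rests here. 18 mm below it is the bridge's flat top, 48 mm (x) by 232 mm (y), with 7 mm high nuts at 95 mm either side. Fixed in the press. The screw keeps its height, turns stiffly (0.15 N m) and stays where left; clockwise from above lowers the crosshead 6 mm a turn.
- spindle_tip (a point): Tip of the screw's bare steel square end, 26 mm above the shoulder on the same axis. The square is 14 mm across flats for 22 mm up from the shoulder, then tapers over 4 mm to 8 mm across. This point does not turn with it: the angle at which the square stands is not measured and differs every time, so it must be found by feel or by eye.
- crank_socket (a point): The loose crank, about 0.28 kg, 100 mm long: centre of the socket's mouth, in the hub's underside. x points along the arm to the handle, z up. The hub is a steel block 34 (x) by 32 (y) by 30 mm high; a square socket 15.6 mm across flats, sides along x and y, goes right through it. The arm, 20 mm wide, 12 mm thick, is flush with the underside. It starts lying flat on the bench, handle up.
- crank_hub (a point): Centre of the crank's hub, 15 mm above the socket mouth. The hub is best gripped here across its 32 mm width (y).
- crank_handle (a point): Middle of the crank's black upright handle: a cylinder 23 mm in diameter and 56 mm tall (from 14 to 70 mm above the crank's underside), 70 mm from the socket axis. It turns freely on its own upright pin.
- crosshead_under (a point): Centre of the underside of the press's grey crosshead, which runs on the two columns. Its height at the start differs; it moves only when the screw turns.
- pad_top (a point): Centre of the top face of the pressure pad (70 by 76 mm, 12 mm thick, rubber underneath) that hangs from the crosshead on two sprung posts, 24 mm below its underside while free. When the pad bears on the heat sink the gap shrinks (springs about 3 N/mm): the posts' red bands just vanish into the sleeves at a gap of 18 mm (6 mm squeezed); at 11 mm the springs are solid.
- heatsink_top (a point): Centre of the top of the finned aluminium heat sink, 60 by 60 by 27 mm, 0.18 kg, lying loose on the chip in the middle of the circuit board in the press; top about 57 mm above the bench.
- bottle: White dispenser bottle, 68 mm in diameter, 150 mm tall, origin under its centre. Leave alone.
- cup: Black cup, 76 mm in diameter, 85 mm tall, origin under its centre. Leave alone.
- spool: Grey solder spool standing on end, 64 mm in diameter, 45 mm tall, origin under its centre. Leave alone.
- multimeter: Dark green multimeter lying on its back, 185 by 88 by 40 mm, origin under its centre, x along its length. Leave alone.
- screwdriver: Green-handled screwdriver, 200 mm long, lying along its x. Leave alone.
Not all that is in view belongs to the job. Several things look just like the part that bears crank_socket: the one meant starts farthest from the robot's base.

How it is judged:
On the way, in this order (a step that is already met when the one before it is completed fails the run):
1. the crank is fully down on the square of the screw (horizontal distance between crank_socket and spindle_seat below 0.003 m and z of crank_socket in the frame of spindle_seat between -0.004 and 0.004 m), for 0.2 s.
2. the pad is brought down onto the heat sink with the crank on the screw (z of pad_top in the frame of crosshead_under above -0.0225 m and horizontal distance between crank_socket and spindle_seat below 0.004 m and z of crank_socket in the frame of spindle_seat below 0.012 m), for 0.1 s.
At the end, for the whole second after the job is handed in: Gap between pad and crosshead 14 to 21 mm (free 24: springs squeezed 3 to 10 mm), pad centre within 12 mm of the heat sink's; crank level within 0.1 rad, within 3 mm of the screw's axis and 4 mm of its shoulder, released and still (all of step 1 and z of pad_top in the frame of crosshead_under between -0.021 and -0.014 m and angle between crank_socket's own z axis and vertical below 0.1 rad and horizontal distance between pad_top and heatsink_top below 0.012 m); the robot touches nothing.
It fails at once if the springs were squeezed solid (z of pad_top in the frame of crosshead_under above -0.0118 m).
It fails at once if the heat sink was shifted by more than 8 mm (distance of heatsink_top from where it was at the start of the episode above 0.008 m).
It fails at once if another thing on the bench was shoved by more than 30 mm or knocked over (distance of any of bottle, cup, spool, multimeter, screwdriver from where it was at the start of the episode above 0.03 m or angle between any of bottle, cup, spool's own z axis and vertical above 0.5 rad).
It also fails if it takes over 72 s, if anything falls off the work surface, if the arm or the gripper's body presses on something with over 40 N, if the wrist force passes 120 N, or if a joint passes its speed limit or range.

## Working session

There is one attempt and no reset: what is moved stays moved. The work goes in short steps, Python scripts to look and compute and a tool call to move; the robot and the scene stay as the last step left them, time stands still between calls to the robot, and variables do not carry over. Pictures are saved under pics/ and viewed, and the job is handed in when it is done.

Besides the shell and the picture viewer there is one more tool, called after "Request:" as name([rows], argument=value, ...), one row to a line, values as JSON. arm_command: Moves the arm, as the interface text tells. Its arguments: {"type":"object","properties":{"plan":{"type":"array","items":{"type":"array","items":{"type":"number"}}},"force":{"type":"number"}},"required":["plan"]}

```bash
ls; mkdir -p pics; cat > h.py <<'E'
import numpy as np, cv2
from plant import r
from scipy.spatial.transform import Rotation as R
def snap(n,f):
    p,d=r.snapshot(n); cv2.imwrite('pics/'+f+'.png',p[:,:,::-1]); np.save('pics/'+f+'.npy',d); return p,d
def ray(n,u,v):
    c=r.calibration(n); o=np.array(c['orientation']); 
    M=R.from_quat(o).as_matrix() if o.size==4 else o.reshape(3,3)
    return np.array(c['eye']), M@np.array([(u-c['cx'])/c['fx'],(v-c['cy'])/c['fy'],1])
def onz(n,u,v,z):
    e,d=ray(n,u,v); return e+d*(z-e[2])/d[2]
def pt(n,u,v,dep):
    e,d=ray(n,u,v); return e+d*dep
E
python3 - <<'E'
from h import *
print(r.get_state())
for n in('scene','top','wrist'):
    print(n,r.calibration(n)); snap(n,n+'0')
E
```

```text
pics
{'clock': 0.0, 'q': array([-1.21717269,  0.68998691, -0.19455188,  1.56632056,  0.15735899,
        0.9024922 , -0.21508318]), 'qd': array([-7.63074127e-04, -3.97911495e-04, -2.11933570e-04, -2.49439337e-04,
        8.70908057e-05, -5.36574484e-04,  6.68431804e-05]), 'joint_torque': array([ 7.84970744e-04, -5.27565336e+01, -1.26652200e+00, -1.53432423e+01,
       -5.25815960e-02,  6.39840611e-03,  1.64639609e-04]), 'tool_pos': array([0.19634586, 0.59270722, 0.23791543]), 'eef_rot': array([ 0.11189925,  0.69814269, -0.1131729 ,  0.6980453 ]), 'contact_force': array([-0.27254249,  0.03552829,  0.55961012]), 'moment': array([ 0.01533679,  0.00383916, -0.01795149]), 'opening': 0.9953745036755205}
scene {'fx': 414.8744406245823, 'fy': 414.8744406245823, 'cx': 279.3527724221519, 'cy': 213.8397798819376, 'eye': array([1.17301286, 0.46438219, 0.9766314 ]), 'orientation': array([ 0.40733304,  0.83709319, -0.32327971, -0.16983817])}
top {'fx': 478.75341132312144, 'fy': 478.75341132312144, 'cx': 276.6308370434561, 'cy': 205.8764804420098, 'eye': array([0.41050618, 0.00255692, 1.37419355]), 'orientation': array([-0.70239258,  0.70962716, -0.03712634,  0.04117768])}
wrist {'fx': 325.19226210127806, 'fy': 325.19226210127806, 'cx': 280.21816824730945, 'cy': 209.9709555532151, 'mount': array([[-2.14580394e-04, -3.18711462e-01,  9.47851759e-01,
        -1.46731667e-01],
       [ 9.99999940e-01, -3.27803246e-04,  1.16163448e-04,
         1.21703858e-03],
       [ 2.73686261e-04,  9.47851727e-01,  3.18711514e-01,
        -8.35743352e-02],
       [ 0.00000000e+00,  0.00000000e+00,  0.00000000e+00,
         1.00000000e+00]])}
```

View pics/scene0.png

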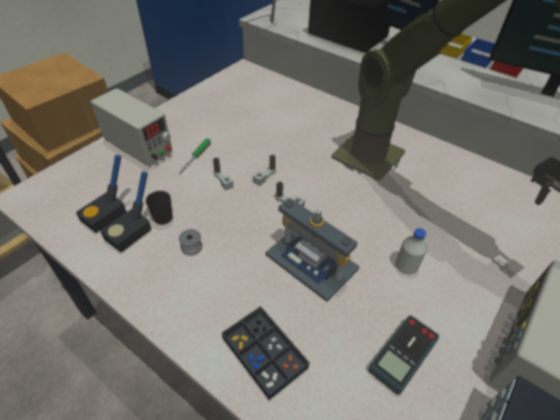

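View pics/top0.png

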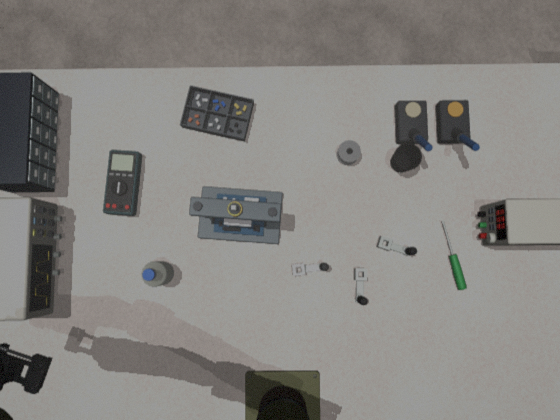

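View pics/wrist0.png

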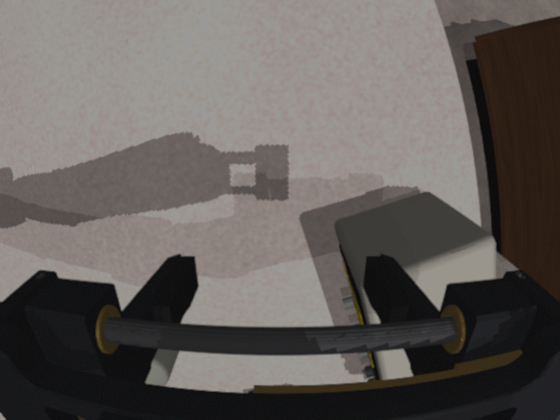

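The top view shows three cranks: A with its hub at (297,269), B at (361,273) and C at (384,243). C looks farthest from the base (near (283,405)). I'll measure all three and enlarge the crop to confirm.

```bash
python3 - <<'E'
from h import *
p=cv2.imread('pics/top0.png'); d=np.load('pics/top0.npy')
for n,(u,v) in dict(A=(297,269),B=(361,273),C=(384,243)).items():
    x=onz('top',u,v,.03); print(n,x,np.hypot(x[0],x[1]))
print('sq', onz('top',235,209,.216),'handleC',onz('top',411,251,.07))
for u,v in [(154,274),(405,158),(349,153),(122,183),(268,213),(200,207)]: print(u,v,pt('top',u,v,d[v,u]))
a=cv2.resize(p[225:315,280:425],None,fx=5,fy=5,interpolation=cv2.INTER_CUBIC); cv2.imwrite('pics/cA.png',a)
a=cv2.resize(p[170:260,180:300],None,fx=6,fy=6,interpolation=cv2.INTER_CUBIC); cv2.imwrite('pics/cB.png',a)
s=cv2.imread('pics/scene0.png')
a=cv2.resize(s[190:310,255:375],None,fx=5,fy=5,interpolation=cv2.INTER_CUBIC); cv2.imwrite('pics/cC.png',a)
E
```

```text
A [ 0.38270875 -0.04541767  0.03      ] 0.38539428639760565
B [ 0.36995126 -0.22303735  0.03      ] 0.4319833247607114
C [ 0.45243719 -0.28973585  0.03      ] 0.5372581031983023
sq [0.53281573 0.10995327 0.216     ] handleC [ 0.42884826 -0.35329477  0.07      ]
154 274 [0.37603664 0.32282814 0.14570472]
405 158 [ 0.69895677 -0.3647614   0.0044917 ]
349 153 [ 0.70656685 -0.19651014  0.04501818]
122 183 [0.62666524 0.44164727 0.05197071]
268 213 [0.52569338 0.03056226 0.17970774]
200 207 [0.54309595 0.2019953  0.17548864]
```

View pics/cA.png

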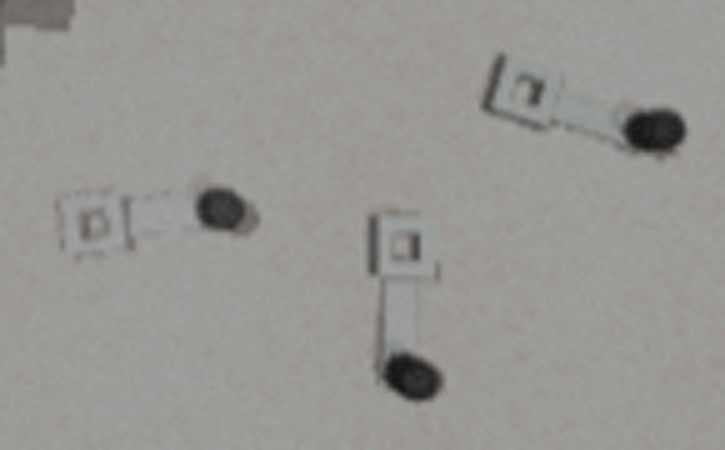

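View pics/cB.png

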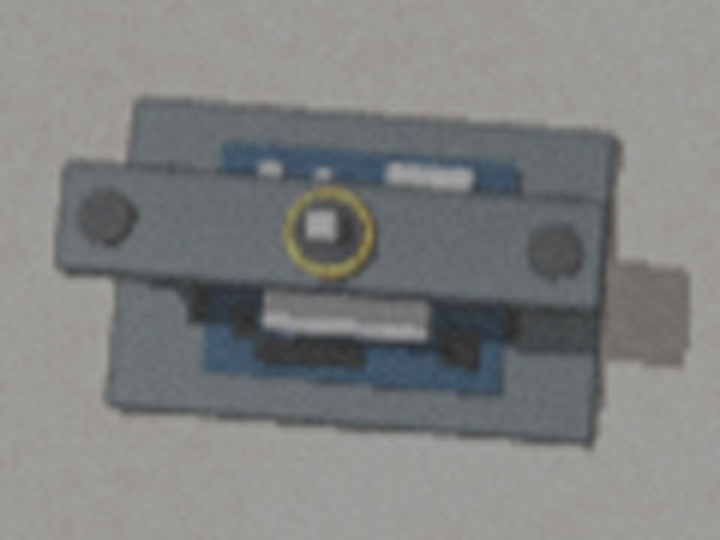

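View pics/cC.png

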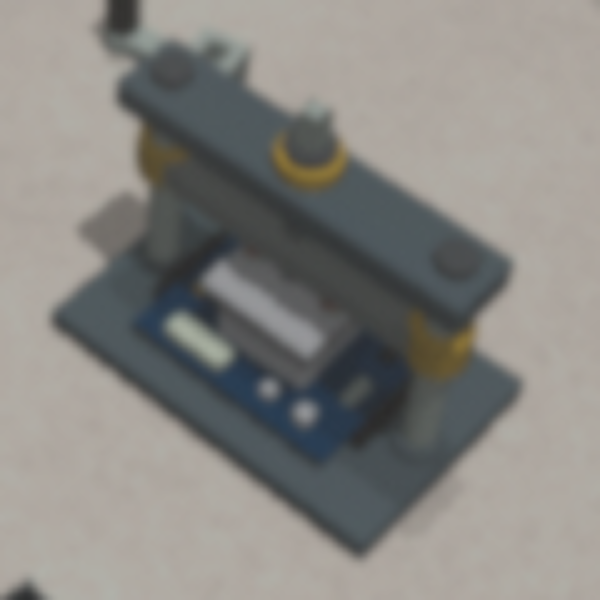

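```bash
cat >> h.py <<'E'
def pose():
    s=r.get_state(); return s['tool_pos'],R.from_quat(s['eef_rot']).as_matrix(),s
def yaw(M): # heading of tool y (jaw) axis in world
    return np.degrees(np.arctan2(M[1,1],M[0,1]))
def togo(target,yawy=None):
    p,M,s=pose(); print('clock',s['clock'],'p',p.round(4),'yawJaw',yaw(M).round(2),'tilt',M[:,0].round(3),'F',s['contact_force'].round(1),'mom',s['moment'].round(2),'op',s['opening'].round(3),'q7',s['q'][6].round(2))
    print('d tool',(M.T@(np.array(target)-p)).round(4))
    if yawy is not None:
        # roll about tool x (down) : positive roll turns jaw axis clockwise from above
        dy=(yawy-yaw(M)+90)%180-90; print('roll',np.radians(-dy).round(4), 'q7 after?')
def wproj(P,pM=None):
    p,M=pM if pM else pose()[:2]
    c=r.calibration('wrist'); T=np.array(c['mount']); P=np.atleast_2d(P)
    t=(P-p)@M; q=(t-T[:3,3])@T[:3,:3]
    th=np.arctan2(np.hypot(q[:,0],q[:,1]),q[:,2]); ph=np.arctan2(q[:,1],q[:,0])
    return np.c_[c['cx']+c['fx']*th*np.cos(ph),c['cy']+c['fx']*th*np.sin(ph)]
def wray(uv,pM):
    p,M=pM; c=r.calibration('wrist'); T=np.array(c['mount'])
    uv=np.atleast_2d(uv).astype(float); a=(uv-[c['cx'],c['cy']])/c['fx']; th=np.hypot(a[:,0],a[:,1])
    k=np.where(th>1e-9,np.sin(th)/np.maximum(th,1e-9),1)
    d=np.c_[a*k[:,None],np.cos(th)]
    return p+M@T[:3,3],(d@T[:3,:3].T)@M.T
def wonz(uv,z,pM):
    o,d=wray(uv,pM); return o+d*((z-o[2])/d[:,2])[:,None]
def wsnap(f):
    pM=pose()[:2]; im,d=snap('wrist',f); np.savez('pics/'+f+'_pose.npz',p=pM[0],M=pM[1]); return im,d,pM
def wpose(f):
    z=np.load('pics/'+f+'_pose.npz'); return z['p'],z['M']
E
python3 - <<'E'
from h import *
p,M,s=pose(); print(M.round(3)); togo([.53,.11,.35],90)
T=np.array(r.calibration('wrist')['mount']); print('cam dir world',M@T[:3,2],'cam pos off',M@T[:3,3])
E
```

```text
[[-0.     0.314  0.949]
 [-0.001  0.949 -0.314]
 [-1.    -0.001  0.   ]]Traceback (most recent call last):
  File "<stdin>", line 2, in <module>
  File "h.py", line 19, in togo
    p,M,s=pose(); print('clock',s['clock'],'p',p.round(4),'yawJaw',yaw(M).round(2),'tilt',M[:,0].round(3),'F',s['contact_force'].round(1),'mom',s['moment'].round(2),'op',s['opening'].round(3),'q7',s['q'][6].round(2))
                                                                                                                                                                          ^^^^^^^^^^^^^^^^^^
AttributeError: 'float' object has no attribute 'round'
```

```bash
sed -i "s/s\['opening'\].round(3)/round(s['opening'],3)/" h.py; python3 - <<'E'
from h import *
togo([.53,.135,.33],11.7)
E
```

```text
clock 0.15 p [0.1964 0.5929 0.2381] yawJaw 71.68 tilt [-0.    -0.001 -1.   ] F [-0.3 -0.5 -0.5] mom [ 0.    0.02 -0.  ] op 0.998 q7 -0.22
d tool [-0.0914 -0.3299  0.4606]
roll 1.0469 q7 after?
```

Request:
arm_command([
  [0.088, -0.04, 0, 0, 0],
  [0.088, -0.04, -0.01, 0.02, 0],
  [0.088, -0.011, -0.032, 0.044, 0.1],
  [0.088, 0, -0.032, 0.044, 0.1],
  [0.088, 0, -0.032, 0.044, 0],
  [0.088, 0, -0.032, 0.044, 0],
  [0.088, 0, -0.032, 0.044, 0],
  [0.088, 0, -0.032, 0.044, 0],
  [0.088, 0, -0.032, 0.044, 0],
  [0.088, 0, -0.032, 0.044, 0],
])

```text
clock: 1.4
tool_pos: [0.4053, 0.1867, 0.3297]
eef_rot: [0.182, 0.683, -0.182, 0.683]
contact_force: [0.3, -0.7, 0.9]
opening: 1.001
```

```bash
python3 - <<'E'
from h import *
togo([.53,.135,.33],11.7)
E
```

```text
clock 1.4 p [0.4053 0.1867 0.3297] yawJaw 60.23 tilt [ 0.  0. -1.] F [ 0.3 -0.7  0.9] mom [-0.03 -0.11 -0.  ] op 1.001 q7 0.45
d tool [-0.0003  0.017   0.1339]
roll 0.847 q7 after?
```

Request:
arm_command([
  [0.088, 0, 0.003, 0.03, 0],
  [0.088, 0, 0.003, 0.04, 0],
  [0.088, 0, 0.004, 0.04, 0],
  [0.088, 0, 0.007, 0.024, 0.1],
  [0.088, 0, 0, 0, 0.15],
  [0.088, 0, 0, 0, 0.18],
  [0.088, 0, 0, 0, 0.18],
  [0.088, 0, 0, 0, 0.15],
  [0.088, 0, 0, 0, 0.087],
  [0.088, 0, 0, 0, 0],
])

```text
clock: 2.65
tool_pos: [0.5294, 0.1367, 0.3295]
eef_rot: [0.446, 0.549, -0.446, 0.548]
contact_force: [-0.0, -0.2, 0.7]
opening: 0.999
```

```bash
python3 - <<'E'
from h import *
togo([.53,.135,.33],11.7)
wsnap('w1')
E
```

```text
clock 2.65 p [0.5294 0.1367 0.3295] yawJaw 11.75 tilt [-0.001 -0.    -1.   ] F [-0.  -0.2  0.7] mom [-0.05  0.01  0.05] op 0.999 q7 -0.05
d tool [-0.0005  0.0002  0.0018]
roll 0.0009 q7 after?
```

View pics/w1.png

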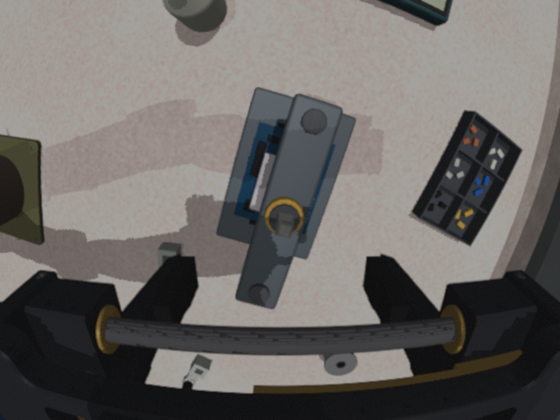

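```bash
python3 - <<'E'
from h import *
p=cv2.imread('pics/w1.png'); d=np.load('pics/w1.npy')
cv2.imwrite('pics/cD.png',cv2.resize(p[185:250,250:320],None,fx=10,fy=9,interpolation=cv2.INTER_CUBIC)[:600])
pM=wpose('w1'); print(wproj([[.533,.11,.216],[.533,.11,.19]],pM)); print(wonz([[285,217]],.216,pM), d[217,285])
E
```

```text
[[277.77150705 235.9122612 ]
 [277.98485993 225.07953935]]
[[0.53550665 0.12838242 0.216     ]] 0.2893774
```

View pics/cD.png

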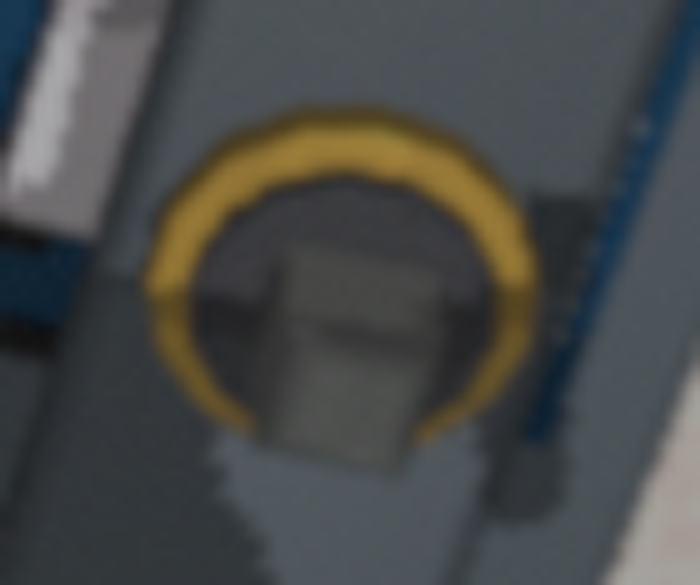

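```bash
python3 - <<'E'
from h import *
pM=wpose('w1'); print(wonz([[284.5,230]],.216,pM),wonz([[284.5,217.5]],.190,pM),onz('top',233.5,207.5,.216))
togo([.553,.033,.25])
E
```

```text
[[0.53757107 0.11662337 0.216     ]] [[0.53743917 0.11869855 0.19      ]] [0.53652628 0.11360604 0.216     ]
clock 2.7 p [0.5295 0.1367 0.3295] yawJaw 11.8 tilt [-0. -0. -1.] F [-0.4 -0.4 -0. ] mom [-0.05  0.05  0.03] op 0.999 q7 -0.05
d tool [0.0795 0.0019 0.1063]
```

Request:
arm_command([
  [0.088, 0, 0.002, 0.03, 0],
  [0.088, 0, 0, 0.04, 0],
  [0.088, 0.02, 0, 0.036, 0],
  [0.088, 0.03, 0, 0, 0],
  [0.088, 0.03, 0, 0, 0],
  [0.088, 0, 0, 0, 0],
  [0.088, 0, 0, 0, 0],
])

```text
clock: 3.58
tool_pos: [0.5538, 0.0333, 0.2507]
eef_rot: [0.447, 0.548, -0.446, 0.549]
contact_force: [-0.1, -0.4, 0.2]
opening: 1.004
```

```bash
python3 - <<'E'
from h import *
im,d,pM=wsnap('w2')
pred=wproj([[.537,.115,.216],[.537,.115,.19]],pM);print(pred)
u,v=pred[0].astype(int)
cv2.imwrite('pics/cE.png',cv2.resize(im[max(v-35,0):v+35,u-35:u+35,::-1],None,fx=8.5,fy=8.5,interpolation=cv2.INTER_CUBIC)); print(u-35,max(v-35,0))
E
```

```text
[[279.88716411 106.36719561]
 [279.86905906 106.13252354]]
244 71
```

View pics/cE.png

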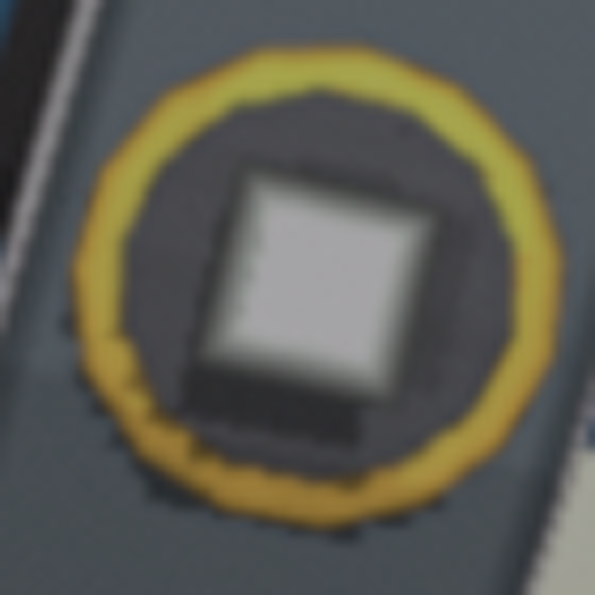

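View pics/w2.png

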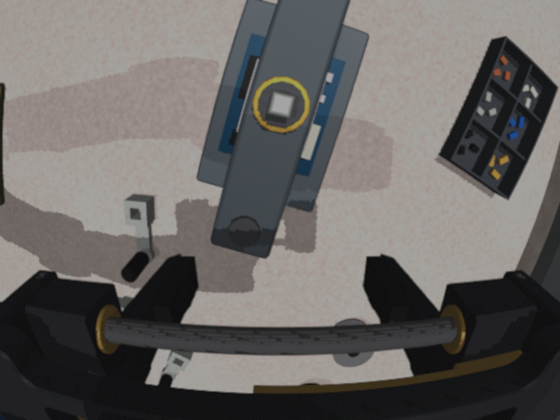

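```bash
python3 - <<'E'
from h import *
pM=wpose('w2')
c=np.array([[245,172],[440,208],[393,402],[197,362]])/8.5+[243.6,70.6]
W=wonz(c,.212,pM); print(W.round(4),W.mean(0))
for i in range(4):
    e=W[(i+1)%4]-W[i]; print(np.hypot(*e[:2]),np.degrees(np.arctan2(e[1],e[0])))
print(wonz([[318/8.5+243.6,286/8.5+70.6]],.19,pM))
im=cv2.imread('pics/w2.png'); d=np.load('pics/w2.npy')
cv2.imwrite('pics/cF.png',cv2.resize(im[150:300,100:200],None,fx=4,fy=4,interpolation=cv2.INTER_CUBIC))
E
```

```text
[[0.5311 0.1228 0.212 ]
 [0.5442 0.1231 0.212 ]
 [0.5438 0.1097 0.212 ]
 [0.5306 0.1097 0.212 ]] [0.53742105 0.11632508 0.212     ]
0.013035048893317261 1.1780026285737677
0.013400589588291146 -91.44357510016009
0.013250820280642105 179.94607357503352
0.013127667224572826 87.57210867491355
[[0.53745707 0.11632287 0.19      ]]
```

```bash
python3 - <<'E'
from h import *
togo([.43,-.35,.25],-20)
E
```

```text
clock 3.625 p [0.554  0.0334 0.251 ] yawJaw 11.72 tilt [ 0.002  0.    -1.   ] F [0.2 0.1 0.1] mom [-0.02  0.03 -0.06] op 0.999 q7 0.16
d tool [ 0.0005 -0.1993  0.3502]
roll 0.5537 q7 after?
```

View pics/cF.png

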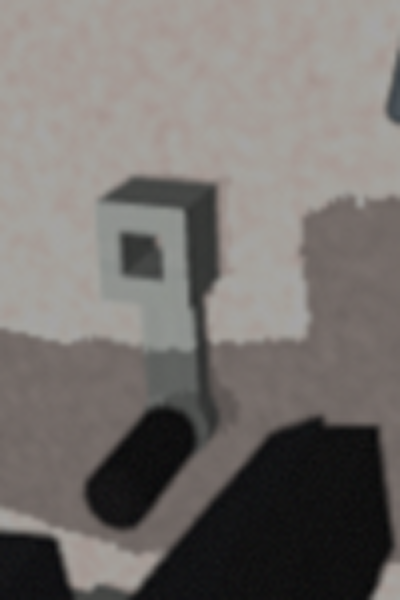

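Request:
arm_command([
  [0.088, -0.01, -0.015, 0.025, 0],
  [0.088, 0, -0.023, 0.04, 0],
  [0.088, 0, -0.023, 0.04, 0],
  [0.088, 0, -0.023, 0.041, 0],
  [0.088, 0, -0.023, 0.041, 0],
  [0.088, 0, -0.023, 0.041, 0],
  [0.088, 0, -0.023, 0.041, 0],
  [0.088, 0, -0.023, 0.041, 0],
  [0.088, 0, -0.023, 0.04, 0.15],
  [0.088, 0.01, 0, 0, 0.15],
  [0.088, 0, 0, 0, 0.15],
  [0.088, 0, 0, 0, 0.104],
])

```text
clock: 5.12
tool_pos: [0.4298, -0.3503, 0.251]
eef_rot: [0.58, 0.404, -0.58, 0.405]
contact_force: [-0.4, 0.2, 0.2]
opening: 0.996
```

```bash
python3 - <<'E'
from h import *
togo([.43,-.35,.25],-20)
im,d,pM=wsnap('w3')
E
```

```text
clock 5.125 p [ 0.4298 -0.3503  0.251 ] yawJaw -20.24 tilt [ 0.002 -0.001 -1.   ] F [-0.4  0.2  0.2] mom [-0.07  0.06 -0.04] op 0.996 q7 0.44
d tool [ 0.001   0.0001 -0.0003]
roll -0.0042 q7 after?
```

View pics/w3.png

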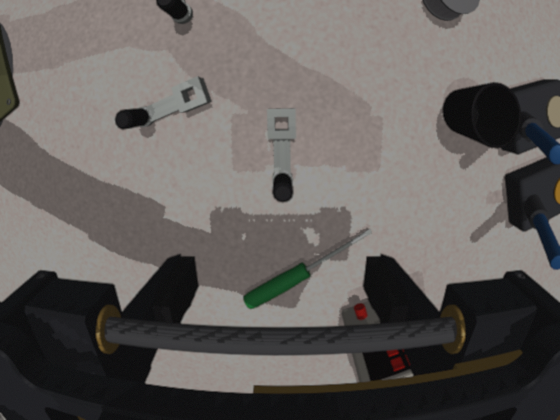

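```bash
python3 - <<'E'
from h import *
im=cv2.imread('pics/w3.png')
cv2.imwrite('pics/cG.png',cv2.resize(im[95:205,245:320],None,fx=5.4,fy=5.4,interpolation=cv2.INTER_CUBIC))
E
```

```text
(no output)
```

View pics/cG.png

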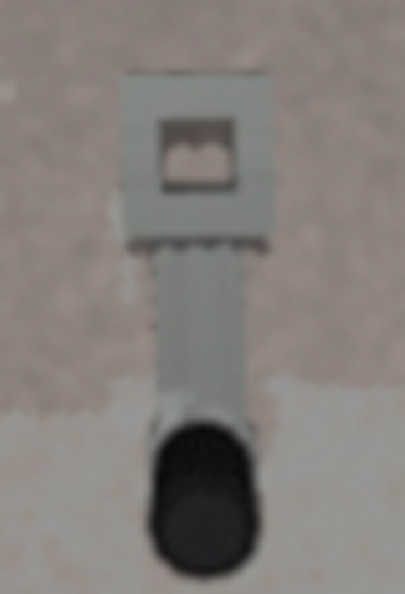

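```bash
python3 - <<'E'
from h import *
pM=wpose('w3')
f=lambda c: np.array(c)/5.4+[244.6,94.6]
W=wonz(f([[122,73],[271,72],[271,237],[127,239]]),.03,pM); print(W.round(4),W.mean(0))
S=wonz(f([[158,119],[237,119],[237,187],[159,190]]),.03,pM); print(S.mean(0))
for A in(W,S):
  for i in range(4):
    e=A[(i+1)%4]-A[i]; print(np.hypot(*e[:2]).round(4),np.degrees(np.arctan2(e[1],e[0])).round(2))
h=wonz(f([[204,522]]),.07,pM); m=W.mean(0); print(h, np.degrees(np.arctan2(*(h[0]-m)[1::-1])),np.hypot(*(h[0]-m)[:2]))
E
```

```text
[[ 0.444  -0.27    0.03  ]
 [ 0.4729 -0.2804  0.03  ]
 [ 0.4611 -0.3131  0.03  ]
 [ 0.4327 -0.303   0.03  ]] [ 0.45268589 -0.29161884  0.03      ]
[ 0.45279076 -0.2913223   0.03      ]
0.0307 -19.84
0.0347 -109.89
0.0301 160.57
0.0349 71.12
0.0163 -20.23
0.0143 -110.05
0.0162 161.99
0.0149 70.38
[[ 0.43003985 -0.35598843  0.07      ]] -109.3825212574454 0.06823699311155086
```

```bash
python3 - <<'E'
from h import *
togo([.4527,-.2915,.005],-20)
print(wproj([pose()[0]]))
E
```

```text
clock 5.175 p [ 0.43   -0.3502  0.251 ] yawJaw -20.38 tilt [ 0.002 -0.001 -1.   ] F [-0.7  0.1 -0.4] mom [-0.1   0.1  -0.01] op 1.001 q7 0.44
d tool [ 0.2459  0.0003 -0.063 ]
roll -0.0066 q7 after?
[[281.10463857 274.25462729]]
```

Request:
arm_command([
  [0.07, 0.02, 0, -0.03, -0.006],
  [0.07, 0.04, 0, -0.033, 0],
  [0.07, 0.04, 0, 0, 0],
  [0.07, 0.04, 0, 0, 0],
  [0.07, 0.04, 0, 0, 0],
  [0.07, 0.03, 0, 0, 0],
  [0.07, 0.015, 0, 0, 0],
  [0.07, 0, 0, 0, 0],
  [0.07, 0, 0, 0, 0],
])

```text
clock: 6.3
tool_pos: [0.4514, -0.2911, 0.0259]
eef_rot: [0.578, 0.406, -0.578, 0.408]
contact_force: [0.1, 0.6, 0.3]
opening: 0.796
```

```bash
python3 - <<'E'
from h import *
togo([.4527,-.2915,.005],-20)
im,d,pM=wsnap('w4')
E
```

```text
clock 6.3 p [ 0.4514 -0.2911  0.0259] yawJaw -19.69 tilt [ 0.002 -0.001 -1.   ] F [0.1 0.6 0.3] mom [-0.04  0.09 -0.03] op 0.796 q7 0.43
d tool [ 0.0209  0.0013 -0.0001]
roll 0.0054 q7 after?
```

View pics/w4.png

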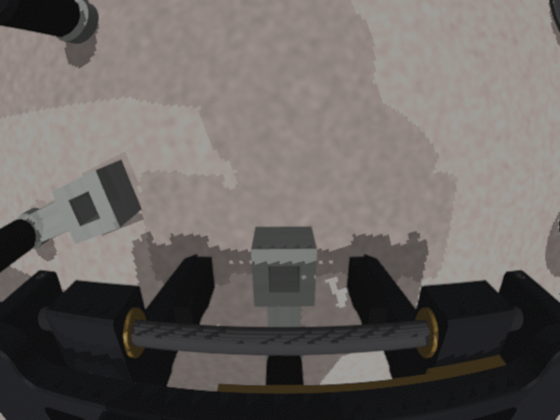

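The hub, at about (284,265), sits centred between the fingers. I'll descend the rest of the way and close.

Request:
arm_command([
  [0.07, 0.012, 0.001, 0, 0.004],
  [0.07, 0.008, 0, 0, 0],
  [0.07, 0, 0, 0, 0],
  [0.02, 0, 0, 0, 0],
  [0.02, 0, 0, 0, 0],
  [0.02, 0, 0, 0, 0],
  [0.02, 0, 0, 0, 0],
  [0.02, 0, 0, 0, 0],
  [0.02, 0, 0, 0, 0],
], force=45)

```text
clock: 7.48
tool_pos: [0.452, -0.291, 0.0048]
eef_rot: [0.579, 0.406, -0.579, 0.406]
contact_force: [0.9, -0.3, 1.9]
opening: 0.362
```

```bash
python3 - <<'E'
from h import *
togo([.4527,-.2915,.005],-20)
E
```

```text
clock 7.475 p [ 0.452  -0.291   0.0048] yawJaw -19.93 tilt [ 0.001 -0.    -1.   ] F [ 0.9 -0.3  1.9] mom [-0.09 -0.14 -0.01] op 0.362 q7 0.43
d tool [-0.0002  0.0008  0.0002]
roll 0.0012 q7 after?
```

Request:
arm_command([
  [0.02, -0.015, 0, 0, 0],
  [0.02, -0.035, 0, 0, 0],
  [0.02, -0.045, 0, 0, 0],
  [0.02, -0.05, 0, 0, 0],
  [0.02, -0.05, 0, 0, 0],
  [0.02, -0.045, 0, 0, 0],
  [0.02, -0.02, 0, 0, 0],
  [0.02, 0, 0, 0, 0],
])

```text
clock: 8.48
tool_pos: [0.4513, -0.2909, 0.2662]
eef_rot: [0.58, 0.405, -0.579, 0.406]
contact_force: [0.2, -0.7, -4.4]
opening: 0.357
```

```bash
python3 - <<'E'
from h import *
togo([.5374,.1163,.265],-.7)
im,d,pM=wsnap('w5')
E
```

```text
clock 8.475 p [ 0.4513 -0.2909  0.2662] yawJaw -19.95 tilt [ 0.002 -0.001 -1.   ] F [ 0.2 -0.7 -4.4] mom [ 0.07  0.04 -0.02] op 0.357 q7 0.35
d tool [ 0.0011 -0.0581 -0.4122]
roll -0.3361 q7 after?
```

View pics/w5.png

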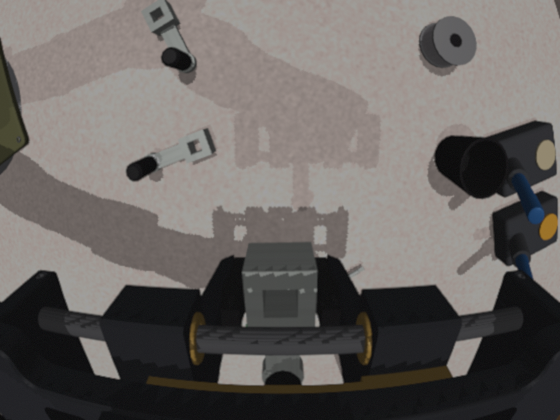

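```bash
python3 - <<'E'
from h import *
im=cv2.imread('pics/w5.png')
cv2.imwrite('pics/cH.png',cv2.resize(im[230:340,230:330],None,fx=5.4,fy=5.4,interpolation=cv2.INTER_CUBIC))
p,M=wpose('w5')
# predicted ideal hub corners: half x(arm)=tool z .017, half y = .016
P=[];
for h in(-.0048,.0252):
  for y,z in((-.016,-.017),(.016,-.017),(.016,.017),(-.016,.017)): P.append(p+M@np.array([-h,y,z]))
for y,z in((-.0078,-.0078),(.0078,-.0078),(.0078,.0078),(-.0078,.0078)): P.append(p+M@np.array([-.0252,y,z]))
print(((wproj(P,(p,M))-[229.6,229.6])*5.4).round(0))
E
```

```text
[[109.  59.]
 [447.  59.]
 [433. 359.]
 [122. 359.]
 [ 76. 213.]
 [481. 212.]
 [459. 543.]
 [ 97. 543.]
 [183. 312.]
 [375. 312.]
 [370. 464.]
 [187. 464.]]
```

View pics/cH.png

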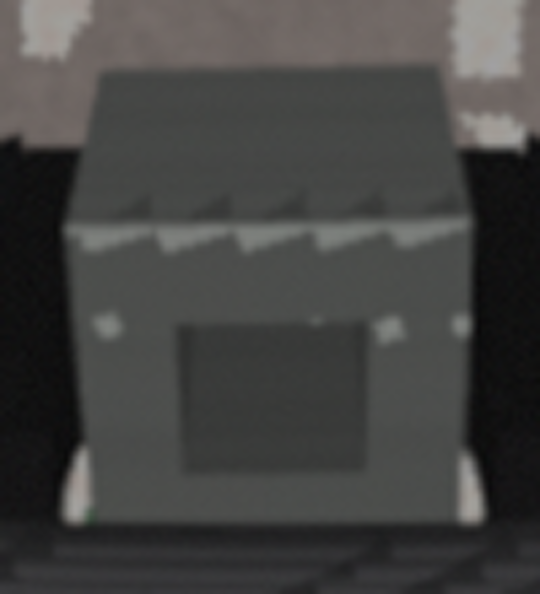

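Request:
arm_command([
  [0.02, 0, -0.003, -0.02, 0],
  [0.02, 0, -0.005, -0.035, 0],
  [0.02, 0, -0.007, -0.045, 0],
  [0.02, 0, -0.007, -0.05, 0],
  [0.02, 0, -0.007, -0.05, 0],
  [0.02, 0, -0.007, -0.05, 0],
  [0.02, 0, -0.007, -0.05, 0],
  [0.02, 0, -0.007, -0.05, 0],
  [0.02, 0, -0.005, -0.04, 0],
  [0.02, 0, -0.003, -0.022, 0],
  [0.02, 0, 0, 0, 0],
  [0.02, 0, 0, 0, 0],
])

```text
clock: 10.02
tool_pos: [0.5369, 0.1135, 0.2643]
eef_rot: [-0.579, -0.405, 0.58, -0.405]
contact_force: [-0.2, 0.4, -3.0]
opening: 0.355
```

Request:
arm_command([
  [0.02, 0, 0, 0, -0.08],
  [0.02, 0, 0, 0, -0.12],
  [0.02, 0, 0, 0, -0.1],
  [0.02, 0, 0, 0, -0.036],
  [0.02, 0, 0, 0, 0],
])

```text
clock: 10.65
tool_pos: [0.5374, 0.1148, 0.2648]
eef_rot: [-0.504, -0.496, 0.504, -0.496]
contact_force: [-1.0, -0.2, -3.1]
opening: 0.357
```

```bash
python3 - <<'E'
from h import *
togo([.5381,.1171,.265],-.7)
im,d,pM=wsnap('w6')
cv2.imwrite('pics/cI.png',cv2.resize(im[200:340,200:360,::-1],None,fx=4.2,fy=4.2,interpolation=cv2.INTER_CUBIC))
E
```

```text
clock 10.65 p [0.5374 0.1148 0.2648] yawJaw -0.87 tilt [-0. -0. -1.] F [-1.  -0.2 -3.1] mom [ 0.02  0.03 -0.02] op 0.357 q7 -0.14
d tool [-0.0002  0.0007 -0.0023]
roll -0.0029 q7 after?
```

View pics/cI.png

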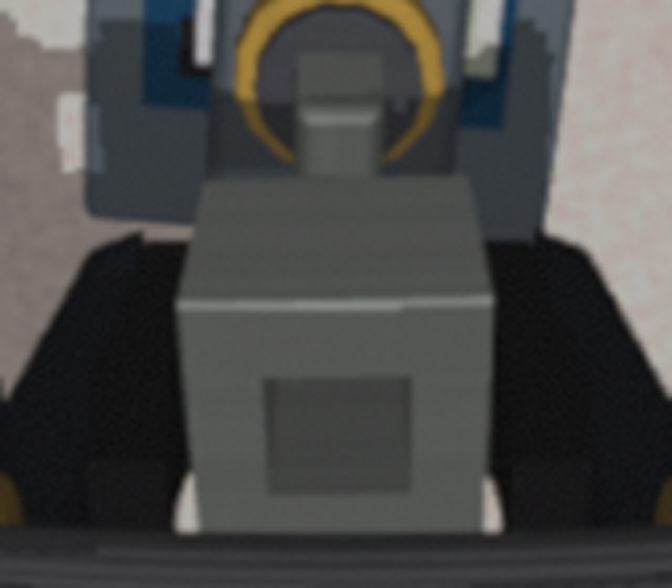

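Request:
arm_command([
  [0.02, 0, 0.0005, -0.0022, -0.003],
  [0.02, 0.015, 0, 0, 0],
  [0.02, 0.015, 0, 0, 0],
  [0.02, 0.006, 0, 0, 0],
  [0.02, 0, 0, 0, 0],
])

```text
clock: 11.32
tool_pos: [0.5376, 0.1182, 0.2279]
eef_rot: [-0.502, -0.498, 0.503, -0.497]
contact_force: [0.2, 0.7, -3.3]
opening: 0.36
```

```bash
python3 - <<'E'
from h import *
togo([.5381,.1171,.1948],-.7)
im,d,pM=wsnap('w7')
cv2.imwrite('pics/cJ.png',cv2.resize(im[200:340,200:360,::-1],None,fx=4.2,fy=4.2,interpolation=cv2.INTER_CUBIC))
E
```

```text
clock 11.325 p [0.5376 0.1182 0.2279] yawJaw -0.52 tilt [-0.002 -0.    -1.   ] F [ 0.2  0.7 -3.3] mom [0.05 0.06 0.01] op 0.36 q7 -0.13
d tool [0.0331 0.0006 0.0011]
roll 0.0031 q7 after?
```

View pics/cJ.png

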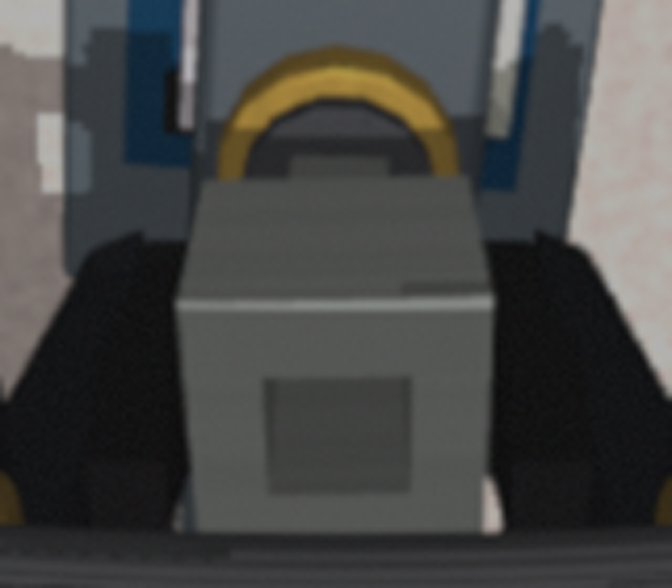

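Request:
arm_command([
  [0.02, 0.004, 0.0006, 0.0008, 0],
  [0.02, 0.004, 0, 0, 0],
  [0.02, 0.003, 0, 0, 0],
  [0.02, 0.003, 0, 0, 0],
  [0.02, 0, 0, 0, 0],
])

```text
clock: 12.0
tool_pos: [0.538, 0.1174, 0.2143]
eef_rot: [-0.502, -0.498, 0.503, -0.497]
contact_force: [-0.8, -0.0, -4.0]
opening: 0.359
```

```bash
python3 - <<'E'
from h import *
togo([.5381,.1171,.1948],-.7)
E
```

```text
clock 12.0 p [0.538  0.1174 0.2143] yawJaw -0.52 tilt [-0.001 -0.    -1.   ] F [-0.8 -0.  -4. ] mom [-0.04  0.28  0.02] op 0.359 q7 -0.12
d tool [0.0195 0.0001 0.0003]
roll 0.0032 q7 after?
```

Request:
arm_command([
  [0.02, 0.004, 0, 0, 0],
  [0.02, 0.004, 0, 0, 0],
  [0.02, 0.004, 0, 0, 0],
  [0.02, 0.004, 0, 0, 0],
  [0.02, 0, 0, 0, 0],
  [0.02, 0, 0, 0, 0],
])

```text
clock: 12.75
tool_pos: [0.538, 0.1174, 0.1982]
eef_rot: [-0.502, -0.498, 0.503, -0.497]
contact_force: [-2.2, -0.8, -5.8]
opening: 0.357
```

```bash
python3 - <<'E'
from h import *
togo([.5381,.1171,.1948],-.7)
E
```

```text
clock 12.75 p [0.538  0.1174 0.1982] yawJaw -0.52 tilt [-0.001 -0.    -1.   ] F [-2.2 -0.8 -5.8] mom [-0.24  0.68 -0.01] op 0.357 q7 -0.12
d tool [0.0034 0.0001 0.0003]
roll 0.0032 q7 after?
```

Request:
arm_command([
  [0.02, 0.002, -0.0006, 0, 0],
  [0.02, 0.002, 0, 0, 0],
  [0.02, 0.001, 0, 0, 0],
  [0.02, 0, 0, 0, 0],
  [0.02, 0, 0, 0, 0],
])

```text
clock: 13.38
tool_pos: [0.538, 0.1174, 0.1948]
eef_rot: [0.503, 0.498, -0.502, 0.498]
contact_force: [-5.4, -0.8, 7.0]
opening: 0.359
```

```bash
python3 - <<'E'
from h import *
togo([.5381,.1171,.1948],-.7)
E
```

```text
clock 13.375 p [0.538  0.1174 0.1948] yawJaw -0.53 tilt [ 0.001  0.    -1.   ] F [-5.4 -0.8  7. ] mom [-0.38  1.28 -0.05] op 0.359 q7 -0.12
d tool [-0.      0.0001  0.0003]
roll 0.003 q7 after?
```

Request:
arm_command([
  [0.06, 0, 0, 0, 0],
  [0.06, 0, 0, 0, 0],
  [0.06, 0, 0, 0, 0],
  [0.06, -0.02, 0, 0, 0],
  [0.06, -0.04, 0, 0, 0],
  [0.06, -0.04, 0, 0, 0],
  [0.06, 0, 0, 0.03, 0],
  [0.06, 0, 0, 0.03, 0],
  [0.06, 0, 0, 0.01, 0],
  [0.06, 0, 0, 0, 0],
])

```text
clock: 14.62
tool_pos: [0.5376, 0.0476, 0.2937]
eef_rot: [0.503, 0.498, -0.502, 0.497]
contact_force: [0.3, 0.7, -0.7]
opening: 0.68
```

```bash
python3 - <<'E'
from h import *
togo([.5375,.0466,.221])
im,d,pM=wsnap('w8'); snap('scene','s8')
s=cv2.imread('pics/s8.png')
cv2.imwrite('pics/cK.png',cv2.resize(s[180:310,245:375],None,fx=5,fy=4.6,interpolation=cv2.INTER_CUBIC))
E
```

```text
clock 14.625 p [0.5376 0.0476 0.2937] yawJaw -0.57 tilt [ 0.     0.001 -1.   ] F [ 0.3  0.7 -0.7] mom [-0.07  0.09 -0.04] op 0.68 q7 -0.03
d tool [ 0.0727 -0.0001  0.001 ]
```

View pics/w8.png

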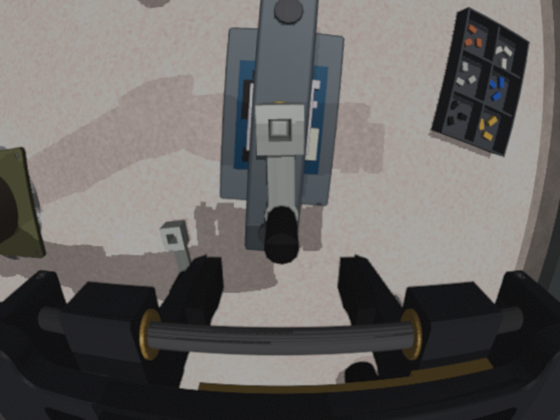

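View pics/cK.png

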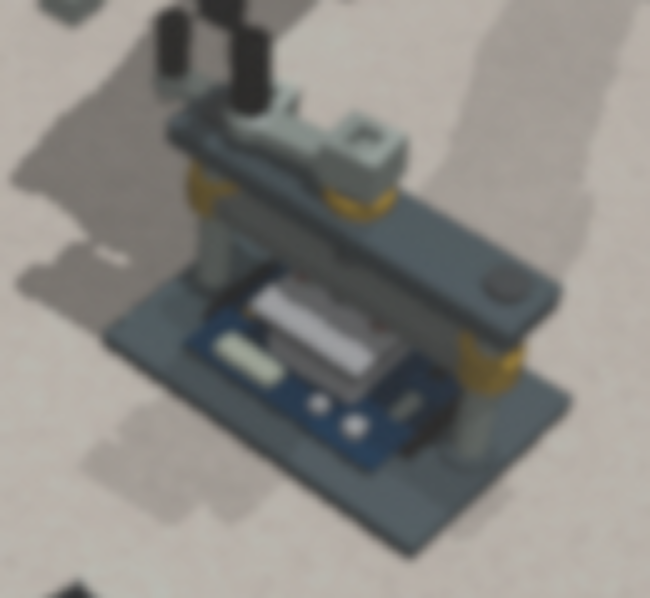

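```bash
python3 - <<'E'
from h import *
d=np.load('pics/s8.npy'); im=cv2.imread('pics/s8.png')
P={}
for u in (314,318,322):
    for v in range(218,285,1):
        q=pt('scene',u,v,d[v,u]); print(u,v,(q*1000).round(0),im[v,u])
    print()
E
```

```text
314 218 [554. 117. 205.] [86 89 85]
314 219 [554. 118. 202.] [87 89 85]
314 220 [552. 117. 196.] [84 87 84]
314 221 [552. 118. 193.] [80 84 81]
314 222 [550. 117. 187.] [70 83 87]
314 223 [552. 118. 186.] [ 60  92 105]
314 224 [556. 121. 187.] [ 53 100 118]
314 225 [554. 120. 182.] [ 50  97 115]
314 226 [553. 120. 176.] [ 53  89 102]
314 227 [552. 120. 171.] [65 84 90]
314 228 [558. 124. 176.] [77 82 80]
314 229 [560. 125. 174.] [82 80 73]
314 230 [561. 126. 171.] [79 76 68]
314 231 [560. 126. 167.] [72 69 63]
314 232 [561. 126. 164.] [64 62 57]
314 233 [561. 127. 161.] [59 58 54]
314 234 [563. 128. 160.] [58 56 53]
314 235 [545. 119. 132.] [57 56 53]
314 236 [545. 119. 128.] [59 59 57]
314 237 [543. 119. 121.] [63 63 61]
314 238 [546. 121. 122.] [68 68 67]
314 239 [549. 123. 122.] [72 74 71]
314 240 [552. 125. 122.] [72 74 71]
314 241 [554. 126. 121.] [72 73 71]
314 242 [554. 126. 117.] [71 72 70]
314 243 [553. 126. 111.] [69 70 67]
314 244 [554. 128. 110.] [68 69 67]
314 245 [553. 127. 103.] [71 72 70]
314 246 [535. 118.  75.] [79 79 77]
314 247 [540. 121.  77.] [89 88 87]
314 248 
[... 5545 characters left out ...]
 33.] [56 47 41]
322 266 [548. 158.  29.] [58 49 43]
322 267 [550. 160.  28.] [59 50 43]
322 268 [553. 162.  28.] [65 57 49]
322 269 [557. 164.  30.] [70 62 53]
322 270 [558. 165.  27.] [76 63 52]
322 271 [562. 167.  28.] [79 62 47]
322 272 [566. 170.  30.] [78 59 43]
322 273 [566. 171.  27.] [78 60 42]
322 274 [570. 173.  29.] [79 60 43]
322 275 [572. 175.  27.] [79 59 43]
322 276 [576. 177.  29.] [79 59 43]
322 277 [580. 179.  31.] [79 60 44]
322 278 [582. 181.  30.] [79 63 48]
322 279 [583. 182.  27.] [81 68 56]
322 280 [581. 182.  20.] [83 75 64]
322 281 [584. 183.  20.] [88 82 73]
322 282 [586. 185.  19.] [91 87 78]
322 283 [589. 187.  19.] [96 91 82]
322 284 [591. 188.  19.] [98 93 83]
```

```bash
cat >> h.py <<'E'
def gap(f):
    d=np.load('pics/'+f+'.npy'); c=r.calibration('scene'); M=R.from_quat(c['orientation']).as_matrix()
    v,u=np.mgrid[:420,:560]; D=np.stack([(u-c['cx'])/c['fx'],(v-c['cy'])/c['fy'],np.ones(u.shape)],-1)
    P=np.array(c['eye'])+(D@M.T)*d[...,None]
    ok=d>0
    def med(x0,x1,y0,y1,z0,z1):
        m=ok&(P[...,0]>x0)&(P[...,0]<x1)&(P[...,1]>y0)&(P[...,1]<y1)&(P[...,2]>z0)&(P[...,2]<z1)
        return m.sum(),(np.median(P[m][:,2])*1000).round(2)
    print('bridge',med(.525,.557,.15,.2,.165,.18),'cross',med(.545,.554,.08,.165,.09,.135),'pad',med(.545,.564,.09,.15,.062,.09),'base',med(.585,.61,.05,.2,.005,.03))
E
python3 - <<'E'
from h import *
gap('s8'); gap('scene0')
p,M=wpose('w8'); im=cv2.imread('pics/w8.png')
cv2.imwrite('pics/cL.png',cv2.resize(im[90:270,220:345],None,fx=3.3,fy=3.3,interpolation=cv2.INTER_CUBIC))
print(wonz([[280,129]],.22,(p,M)))
E
```

```text
bridge (np.int64(188), np.float64(173.31)) cross (np.int64(130), np.float64(119.41)) pad (np.int64(119), np.float64(77.49)) base (np.int64(469), np.float64(19.32))
bridge (np.int64(184), np.float64(173.56)) cross (np.int64(137), np.float64(119.7)) pad (np.int64(128), np.float64(77.45)) base (np.int64(453), np.float64(19.4))
[[0.53811138 0.11547362 0.22      ]]
```

View pics/cL.png

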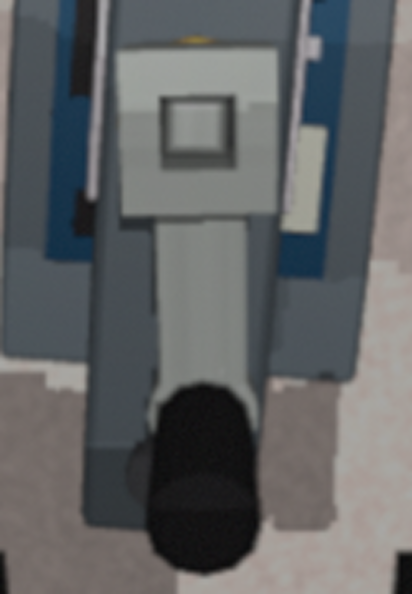

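```bash
python3 - <<'E'
from h import *
p,M=wpose('w8'); print(wonz([[281.3,248]],.26,(p,M)))
togo([.5376,.0468,.222],0)
E
```

```text
[[0.53821799 0.04687829 0.26      ]]
clock 14.725 p [0.5375 0.0491 0.2935] yawJaw -0.41 tilt [-0.     0.001 -1.   ] F [0.3 0.1 0.2] mom [-0.08  0.07 -0.  ] op 0.678 q7 -0.03
d tool [0.0715 0.0001 0.0024]
roll -0.0072 q7 after?
```

Request:
arm_command([
  [0.06, 0.02, 0, 0.001, -0.007],
  [0.06, 0.03, 0, 0, 0],
  [0.06, 0.021, 0, 0, 0],
  [0.06, 0, 0, 0, 0],
  [0.01, 0, 0, 0, 0],
  [0.01, 0, 0, 0, 0],
  [0.01, 0, 0, 0, 0],
  [0.01, 0, 0, 0, 0],
  [0.01, 0, 0, 0, 0],
], force=18)

```text
clock: 15.85
tool_pos: [0.5376, 0.0466, 0.2229]
eef_rot: [0.501, 0.499, -0.5, 0.5]
contact_force: [0.9, -0.0, 0.2]
opening: 0.25
```

```bash
python3 - <<'E'
from h import *
togo([.5376,.0468,.222],0)
im,d,pM=wsnap('w9')
E
```

```text
clock 15.85 p [0.5376 0.0466 0.2229] yawJaw -0.11 tilt [ 0.001  0.    -1.   ] F [ 0.9 -0.   0.2] mom [-0.06 -0.03 -0.05] op 0.25 q7 0.01
d tool [ 0.0009  0.     -0.0002]
roll -0.002 q7 after?
```

View pics/w9.png

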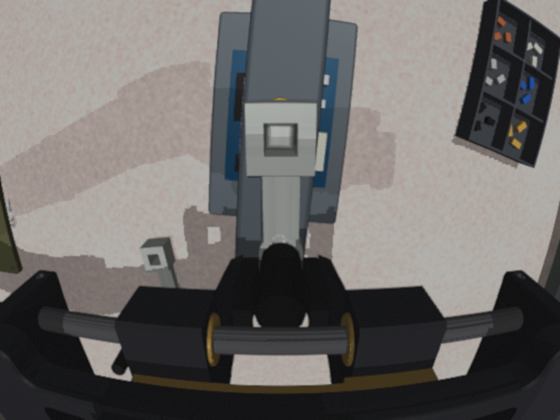

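The handle is gripped at (280,285), the opening reads 22 mm, and the crank is seated. I'll do the first quarter turn clockwise.

Request:
arm_command([
  [0.01, 0, -0.0181, -0.0024, 0],
  [0.01, 0, -0.0169, -0.007, 0],
  [0.01, 0, -0.0145, -0.0111, 0],
  [0.01, 0, -0.0111, -0.0145, 0],
  [0.01, 0, -0.007, -0.0169, 0],
  [0.01, 0, -0.0024, -0.0181, 0],
])

```text
clock: 16.65
tool_pos: [0.4658, 0.1168, 0.2231]
eef_rot: [-0.5, -0.5, 0.501, -0.499]
contact_force: [-1.5, -2.8, 7.2]
opening: 0.259
```

```bash
python3 - <<'E'
from h import *
togo([.4676,.1166,.222],0)
im,d,pM=wsnap('w10')
E
```

```text
clock 16.65 p [0.4658 0.1168 0.2231] yawJaw -0.14 tilt [-0.002 -0.001 -1.   ] F [-1.5 -2.8  7.2] mom [-0.66 -0.07  0.03] op 0.259 q7 -0.14
d tool [0.0011 0.0018 0.0002]
roll -0.0024 q7 after?
```

View pics/w10.png

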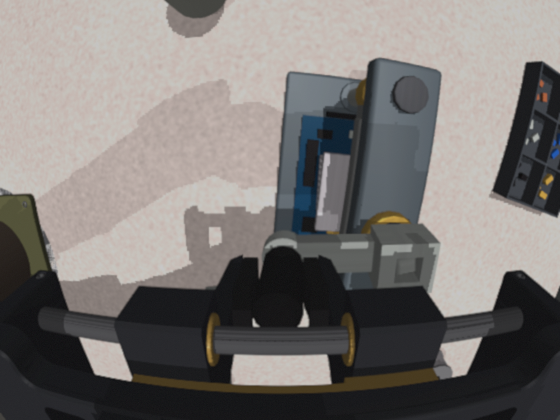

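Request:
arm_command([
  [0.01, 0, 0.0024, -0.0181, 0],
  [0.01, 0, 0.007, -0.0169, 0],
  [0.01, 0, 0.0111, -0.0145, 0],
  [0.01, 0, 0.0145, -0.0111, 0],
  [0.01, 0, 0.0169, -0.007, 0],
  [0.01, 0, 0.0181, -0.0024, 0],
  [0.01, 0, 0.0181, 0.0024, 0],
  [0.01, 0, 0.0169, 0.007, 0],
  [0.01, 0, 0.0145, 0.0111, 0],
  [0.01, 0, 0.0111, 0.0145, 0],
  [0.01, 0, 0.007, 0.0169, 0],
  [0.01, 0, 0.0024, 0.0181, 0],
])

```text
clock: 18.2
tool_pos: [0.6084, 0.1198, 0.2235]
eef_rot: [0.501, 0.501, -0.498, 0.5]
contact_force: [0.7, 2.2, 6.0]
opening: 0.258
```

```bash
python3 - <<'E'
from h import *
togo([.6076,.1166,.222],0)
im,d,pM=wsnap('w11'); snap('scene','s11'); gap('s11')
s=cv2.imread('pics/s11.png')
cv2.imwrite('pics/cM.png',cv2.resize(s[180:310,245:375],None,fx=5,fy=4.6,interpolation=cv2.INTER_CUBIC))
E
```

```text
clock 18.2 p [0.6084 0.1198 0.2235] yawJaw 0.04 tilt [ 0.002  0.004 -1.   ] F [0.7 2.2 6. ] mom [0.53 0.28 0.01] op 0.258 q7 -0.09
d tool [ 0.0015 -0.0008  0.0032]
roll 0.0008 q7 after?
bridge (np.int64(182), np.float64(173.27)) cross (np.int64(114), np.float64(115.78)) pad (np.int64(127), np.float64(73.07)) base (np.int64(456), np.float64(19.48))
```

View pics/w11.png

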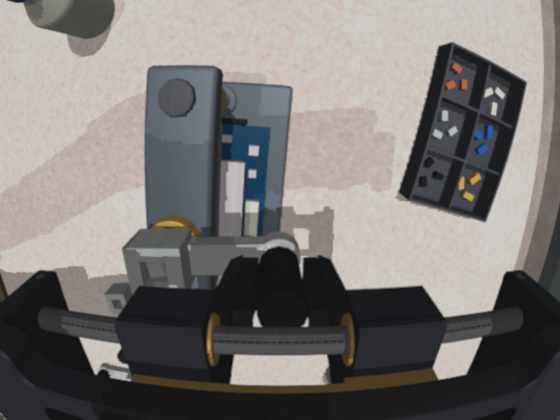

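View pics/cM.png

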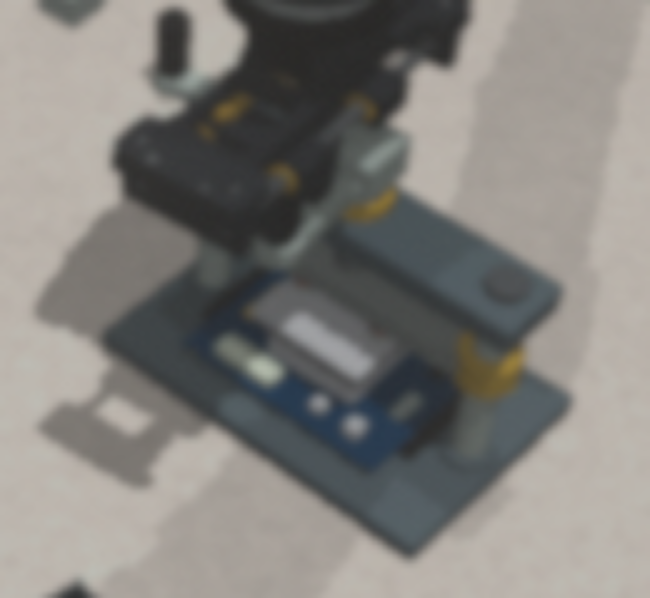

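Request:
arm_command([
  [0.01, 0, -0.0024, 0.0181, 0],
  [0.01, 0, -0.007, 0.0169, 0],
  [0.01, 0, -0.0111, 0.0145, 0],
  [0.01, 0, -0.0145, 0.0111, 0],
  [0.01, 0, -0.0169, 0.007, 0],
  [0.01, 0, -0.0181, 0.0024, 0],
  [0.01, 0, -0.0181, -0.0024, 0],
  [0.01, 0, -0.0169, -0.007, 0],
  [0.01, 0, -0.0145, -0.0111, 0],
  [0.01, 0, -0.0111, -0.0145, 0],
  [0.01, 0, -0.007, -0.0169, 0],
  [0.01, 0, -0.0024, -0.0181, 0],
])

```text
clock: 19.8
tool_pos: [0.4664, 0.1172, 0.2229]
eef_rot: [-0.5, -0.5, 0.501, -0.5]
contact_force: [1.6, -3.0, 5.8]
opening: 0.255
```

```bash
python3 - <<'E'
from h import *
togo([.4676,.1166,.222],0)
im,d,pM=wsnap('w12'); snap('scene','s12'); gap('s12')
E
```

```text
clock 19.8 p [0.4664 0.1172 0.2229] yawJaw -0.1 tilt [-0.001 -0.001 -1.   ] F [ 1.6 -3.   5.8] mom [-0.71 -0.76 -0.03] op 0.255 q7 -0.13
d tool [0.0009 0.0012 0.0006]
roll -0.0018 q7 after?
bridge (np.int64(184), np.float64(173.21)) cross (np.int64(139), np.float64(112.24)) pad (np.int64(122), np.float64(70.42)) base (np.int64(469), np.float64(19.32))
```

View pics/w12.png

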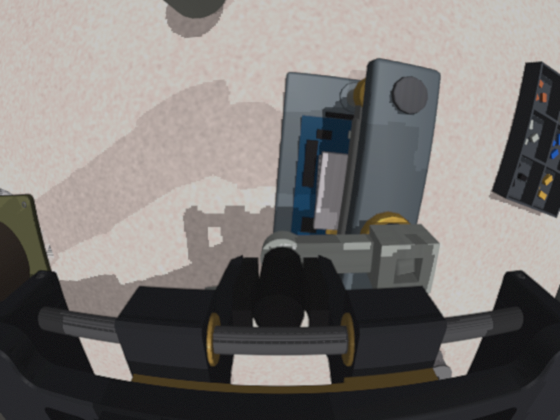

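Request:
arm_command([
  [0.01, 0, 0.0024, -0.0181, 0],
  [0.01, 0, 0.007, -0.0169, 0],
  [0.01, 0, 0.0111, -0.0145, 0],
  [0.01, 0, 0.0145, -0.0111, 0],
  [0.01, 0, 0.0169, -0.007, 0],
  [0.01, 0, 0.0181, -0.0024, 0],
  [0.01, 0, 0.0181, 0.0024, 0],
  [0.01, 0, 0.0169, 0.007, 0],
  [0.01, 0, 0.0145, 0.0111, 0],
  [0.01, 0, 0.0111, 0.0145, 0],
  [0.01, 0, 0.007, 0.0169, 0],
  [0.01, 0, 0.0024, 0.0181, 0],
])

```text
clock: 21.4
tool_pos: [0.608, 0.12, 0.223]
eef_rot: [0.501, 0.501, -0.498, 0.5]
contact_force: [3.1, 2.9, 5.5]
opening: 0.256
```

```bash
python3 - <<'E'
from h import *
togo([.6076,.1166,.222],0)
im,d,pM=wsnap('w13'); snap('scene','s13'); gap('s13')
s=cv2.imread('pics/s13.png')
cv2.imwrite('pics/cN.png',cv2.resize(s[220:285,280:350],None,fx=9,fy=9,interpolation=cv2.INTER_CUBIC))
E
```

```text
clock 21.4 p [0.608 0.12  0.223] yawJaw 0.06 tilt [ 0.001  0.004 -1.   ] F [3.1 2.9 5.5] mom [ 0.64  0.03 -0.03] op 0.256 q7 -0.09
d tool [ 0.001  -0.0004  0.0035]
roll 0.0011 q7 after?
bridge (np.int64(187), np.float64(173.23)) cross (np.int64(123), np.float64(109.94)) pad (np.int64(128), np.float64(70.25)) base (np.int64(472), np.float64(19.28))
```

View pics/cN.png

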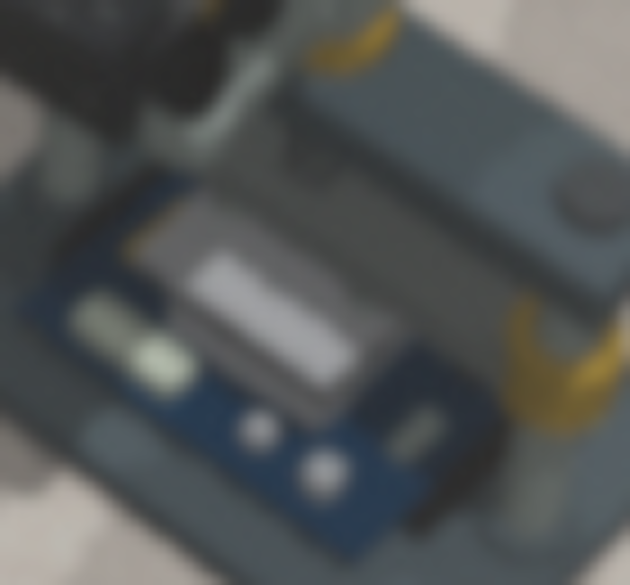

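Request:
arm_command([
  [0.01, 0, -0.0024, 0.0181, 0],
  [0.01, 0, -0.007, 0.0169, 0],
  [0.01, 0, -0.0111, 0.0145, 0],
  [0.01, 0, -0.0145, 0.0111, 0],
  [0.01, 0, -0.0169, 0.007, 0],
  [0.01, 0, -0.0181, 0.0024, 0],
  [0.01, 0, -0.0181, -0.0024, 0],
  [0.01, 0, -0.0169, -0.007, 0],
  [0.01, 0, -0.0145, -0.0111, 0],
  [0.01, 0, -0.0111, -0.0145, 0],
  [0.01, 0, -0.007, -0.0169, 0],
  [0.01, 0, 0, 0, 0],
])

```text
clock: 23.0
tool_pos: [0.4689, 0.1008, 0.2227]
eef_rot: [0.5, 0.501, -0.5, 0.5]
contact_force: [1.8, -0.3, 6.3]
opening: 0.256
```

```bash
python3 - <<'E'
from h import *
togo([.4676,.1166,.222],0)
im,d,pM=wsnap('w14'); snap('scene','s14'); gap('s14')
s=cv2.imread('pics/s14.png')
cv2.imwrite('pics/cO.png',cv2.resize(s[190:290,270:360],None,fx=6,fy=6,interpolation=cv2.INTER_CUBIC))
E
```

```text
clock 23.0 p [0.4689 0.1008 0.2227] yawJaw 0.08 tilt [-0.001  0.001 -1.   ] F [ 1.8 -0.3  6.3] mom [ 0.01 -0.66  0.03] op 0.256 q7 -0.1
d tool [ 0.0007 -0.0013 -0.0158]
roll 0.0014 q7 after?
bridge (np.int64(190), np.float64(173.46)) cross (np.int64(135), np.float64(106.8)) pad (np.int64(121), np.float64(70.23)) base (np.int64(463), np.float64(19.58))
```

View pics/cO.png

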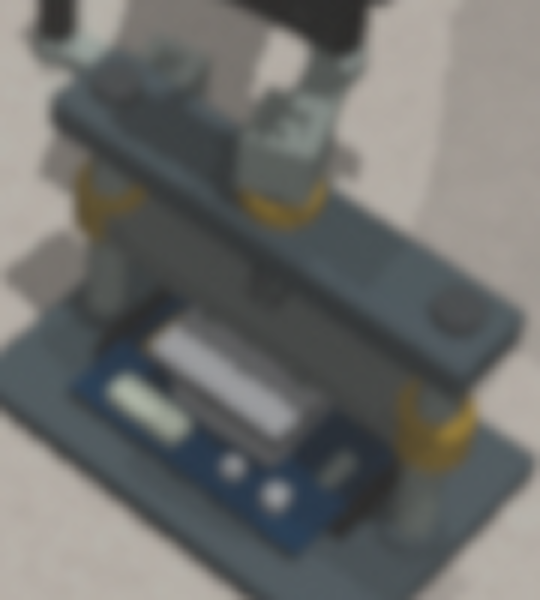

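Request:
arm_command([
  [0.05, 0, 0, 0, 0],
  [0.05, 0, 0, 0, 0],
  [0.05, 0, 0, 0, 0],
  [0.05, -0.02, 0, 0, 0],
  [0.05, -0.04, 0, 0, 0],
  [0.05, -0.04, 0, 0, 0],
  [0.05, -0.02, -0.03, 0, 0],
  [0.05, 0, -0.03, 0.03, 0],
  [0.05, 0, 0, 0.04, 0],
  [0.05, 0, 0, 0.03, 0],
  [0.05, 0, 0, 0, 0],
])

```text
clock: 24.48
tool_pos: [0.4089, -0.0033, 0.3426]
eef_rot: [-0.501, -0.498, 0.502, -0.498]
contact_force: [1.1, 0.4, -0.0]
opening: 0.567
```

```bash
python3 - <<'E'
from h import *
togo([.4676,.1166,.222],0)
im,d,pM=wsnap('w15'); snap('scene','s15'); gap('s15'); t,_=snap('top','t15')
s=cv2.imread('pics/s15.png'); a=cv2.imread('pics/scene0.png')
k=lambda s:cv2.resize(s[185:285,275:350],None,fx=5.2,fy=5.2,interpolation=cv2.INTER_CUBIC)
cv2.imwrite('pics/cP.png',np.hstack([k(a),k(s)]))
def red(s):
    s=s[225:270,290:345].astype(int); return np.argwhere((s[...,2]-s[...,1]>18)&(s[...,2]-s[...,0]>18))+[225,290]
print('red before',red(a).tolist(),'after',red(s).tolist())
for b in ('s8','s11','s12','s13','s14'):print(b,len(red(cv2.imread('pics/'+b+'.png'))))
E
```

```text
clock 24.475 p [ 0.4089 -0.0033  0.3426] yawJaw -0.4 tilt [-0.001 -0.    -1.   ] F [ 1.1  0.4 -0. ] mom [-0.06  0.03 -0.02] op 0.567 q7 0.03
d tool [ 0.1205  0.058  -0.1203]
roll -0.0069 q7 after?
bridge (np.int64(188), np.float64(173.38)) cross (np.int64(140), np.float64(106.72)) pad (np.int64(127), np.float64(70.64)) base (np.int64(451), np.float64(19.26))
red before [[225, 315], [225, 316], [225, 317], [225, 318], [225, 319], [225, 320]] after [[261, 344], [262, 343], [262, 344], [263, 344]]
s8 0
s11 0
s12 1
s13 2
s14 4
```

View pics/cP.png

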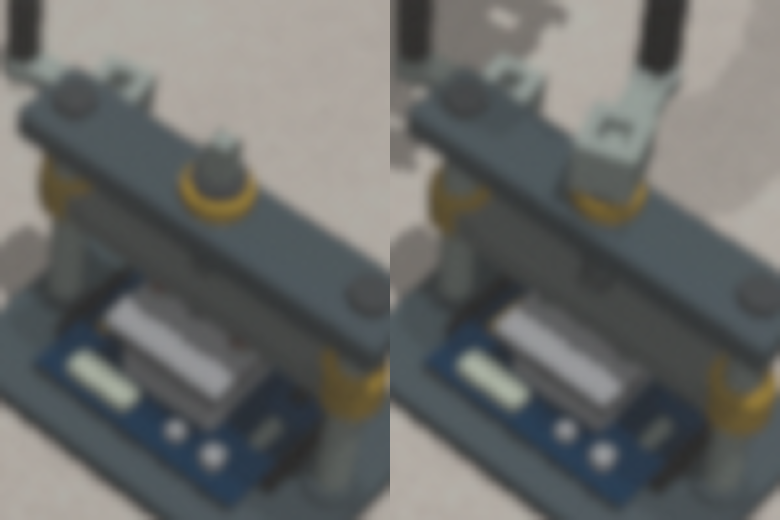

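View pics/w15.png

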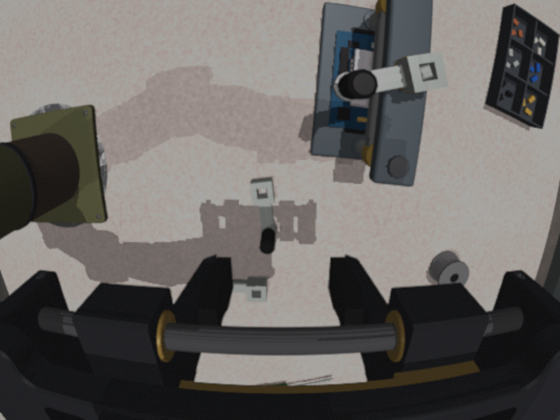

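View pics/t15.png

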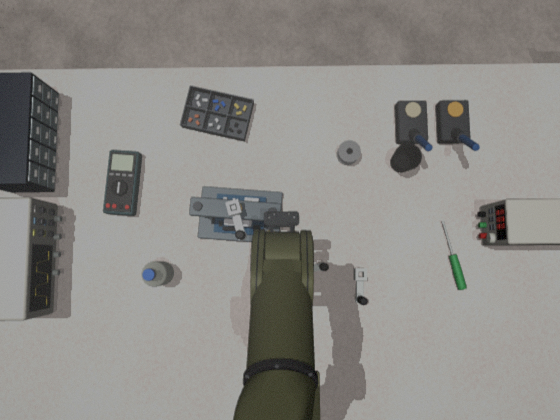

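```bash
python3 - <<'E'
from h import *
for f in('s8','s15'):
    d=np.load('pics/'+f+'.npy'); c=r.calibration('scene'); M=R.from_quat(c['orientation']).as_matrix()
    v,u=np.mgrid[:420,:560]; D=np.stack([(u-c['cx'])/c['fx'],(v-c['cy'])/c['fy'],np.ones(u.shape)],-1)
    P=np.array(c['eye'])+(D@M.T)*d[...,None]
    m=(d>0)&(np.hypot(P[...,0]-.5375,P[...,1]-.1165)<.017)&(P[...,2]>.212)&(P[...,2]<.235)
    Q=P[m]; A=np.c_[Q[:,:2]-Q[:,:2].mean(0),np.ones(len(Q))]; k=np.linalg.lstsq(A,Q[:,2],rcond=None)[0]
    print(f,len(Q),np.median(Q[:,2]),'slope',k[:2].round(3))
im=cv2.imread('pics/w15.png'); cv2.imwrite('pics/cQ.png',cv2.resize(im[35:115,320:450],None,fx=6,fy=6,interpolation=cv2.INTER_CUBIC))
E
```

```text
s8 112 0.22137105017325603 slope [-0.016  0.023]
s15 111 0.22036315843981458 slope [-0.009  0.003]
```

View pics/cQ.png

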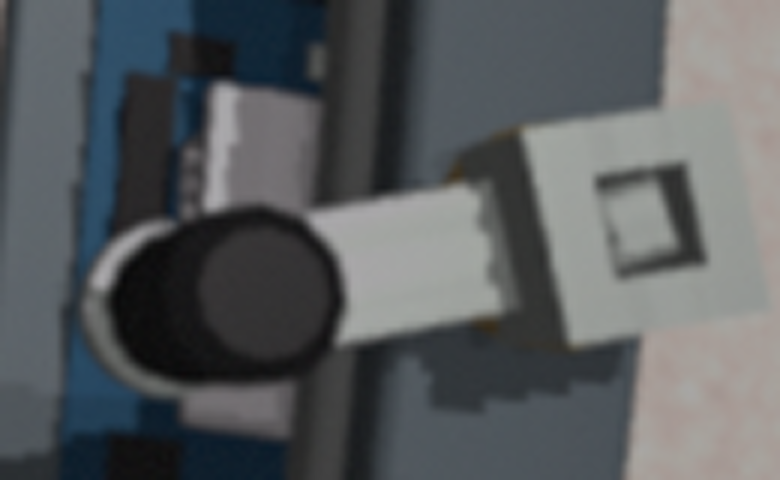

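The crank is seated and level: hub top at 0.220 m and slopes under 0.01. The pad is squeezed about 5.5–6 mm, and the arm is clear of everything, so I'm handing in.

```bash
python3 - <<'E'
from h import *
print(r.finish_job(), r.get_state()['clock'])
E
```

```text
the job is handed in; nothing more can be done
the job is handed in; nothing more can be done
```

The job is handed in at about 24.6 s of the 72 s allowed; `finish_job` gives no verdict. I took crank C, the farthest of the three at 0.54 m from the base, and lowered it onto the screw's square until it rested on the shoulder. I then wound it about 2.2 turns clockwise by the handle, released it and moved the arm clear.

**Last checks:**
- **Crank:** hub top measured at 0.220 m, which matches seated. It is level to within about 0.01 rad, with the screw's end visible in the socket.
- **Springs:** depth readings show the crosshead came down about 12.8 mm and the pad about 7 mm before it stopped on the heat sink. That is roughly 6 mm of squeeze, a gap of about 18 mm. The turn count puts the squeeze at about 6 mm too.
- **Red bands:** they no longer show in the scene view. That is weak evidence, because the crosshead partly hides the posts and my colour check for red was inconclusive.
- **Other things:** by eye, the top view shows the bottle, cup, spool, multimeter and screwdriver where they started. I did not measure the heat sink for any shift; the pad hides most of it, and I saw no sign that it moved.

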